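# Load the kiln shelf in reverse order

### The job

Move the four glazed bud vases from the row of matching test tiles on the brown ware board into the four bays of the cream kiln shelf, in reverse order: the two rows lie side by side, and the vase at the left end of the ware board goes into the bay at the right end of the shelf, and so on. Stand each vase upright on the white disc of its bay, set it down gently rather than dropping it, and knock none over.

Things in the scene. Friction and masses are not known exactly. Their poses are not given: they have to be found in the camera images.
- vase_blue: Loose blue-glazed bud vase, 0.15 to 0.31 kg, 100 mm tall: round body 52 mm across from 12 to 46 mm above its foot, narrowing to a straight round neck 26 mm across from 62 mm to the top; solid (the dark mouth is only painted), foot 44 mm across. Grip it by the neck. Origin at the centre of its underside, z up its axis. Starts within 8 mm of the middle of the blue tile.
- vase_green: Loose green-glazed bud vase, 0.15 to 0.31 kg, 100 mm tall: round body 52 mm across from 12 to 46 mm above its foot, narrowing to a straight round neck 26 mm across from 62 mm to the top; solid (the dark mouth is only painted), foot 44 mm across. Grip it by the neck. Origin at the centre of its underside, z up its axis. Starts within 8 mm of the middle of the green tile.
- vase_red: Loose red-glazed bud vase, 0.15 to 0.31 kg, 100 mm tall: round body 52 mm across from 12 to 46 mm above its foot, narrowing to a straight round neck 26 mm across from 62 mm to the top; solid (the dark mouth is only painted), foot 44 mm across. Grip it by the neck. Origin at the centre of its underside, z up its axis. Starts within 8 mm of the middle of the red tile.
- vase_yellow: Loose yellow-glazed bud vase, 0.15 to 0.31 kg, 100 mm tall: round body 52 mm across from 12 to 46 mm above its foot, narrowing to a straight round neck 26 mm across from 62 mm to the top; solid (the dark mouth is only painted), foot 44 mm across. Grip it by the neck. Origin at the centre of its underside, z up its axis. Starts within 8 mm of the middle of the yellow tile.
- tile_blue: Fixed blue test tile, 98 mm (x, across the row) by 64 mm (y, along it), 6 mm thick, lying on the ware board (its top 24 mm above the table); its place in the row of four varies and shows where the blue vase stood. Origin: centre of its underside; axes parallel to the ware board's.
- tile_green: Fixed green test tile, 98 mm (x, across the row) by 64 mm (y, along it), 6 mm thick, lying on the ware board (its top 24 mm above the table); its place in the row of four varies and shows where the green vase stood. Origin: centre of its underside; axes parallel to the ware board's.
- tile_red: Fixed red test tile, 98 mm (x, across the row) by 64 mm (y, along it), 6 mm thick, lying on the ware board (its top 24 mm above the table); its place in the row of four varies and shows where the red vase stood. Origin: centre of its underside; axes parallel to the ware board's.
- tile_yellow: Fixed yellow test tile, 98 mm (x, across the row) by 64 mm (y, along it), 6 mm thick, lying on the ware board (its top 24 mm above the table); its place in the row of four varies and shows where the yellow vase stood. Origin: centre of its underside; axes parallel to the ware board's.
- ware_board: Fixed dark brown plank 110 mm (x) by 410 mm (y), 18 mm thick; the four tiles lie on it at x = 0, y = 114, 38, -38, -114 mm. Origin at table height, mid-row (plank ends at y = 250 and -160 mm); y points to the robot's left (+y) within 0.15 rad. A small unglazed pot 50 mm tall, no part of the job, stands at about y = 206 mm.
- kiln_shelf: Fixed cream slab 110 mm (x) by 410 mm (y), top 20 mm above the table, beside the ware board, nearer or farther. Four bays with white discs 60 mm across at x = 0, y = 114, 38, -38, -114 mm; ridges 6 mm high between, 70 mm free. Origin at table height, mid-bays; y points to the robot's left (+y) within 0.15 rad. A bar with three cones, 56 mm tall, no part of the job, stands at about y = -210 mm.
Not all that is in view belongs to the job. Of the things like the vase_yellow, leave any that is pink; of the rest the larger one is meant.

How it is judged:
By the outcome, as a careful person would: the job done as asked, in the order asked, and still so for the second after the job is handed in, with the robot touching nothing.
It also fails if it takes over 109 s, if anything falls off the work surface, if the arm or the gripper's body presses on something with over 40 N, if the wrist force passes 120 N, or if a joint passes its speed limit or range.

### The arm

A 6-joint arm with a two-finger parallel gripper is mounted at the origin on the work surface. World frame = base frame: x ahead of the robot, y to its left, z up, the work surface at z = 0. Lengths are in m, angles in degrees, forces in N, time in s.
With the tool pointing down it reaches from about 0.4 to 0.825 m from the base axis. Payload 7 kg.
Tool frame: the origin (TCP) lies midway between the tips of the shut fingers; the grasp point (between the pads) lies 19 mm behind it; z points along the fingers, y is the line along which they close (so a half turn about z gives the same grasp; the last joint's range is limited). The gripper opens to 88 mm and grips with 3 to 60 N. Pads are 19 mm wide; open, the fingers measure 130 mm over their backs; the gripper's body (78 mm by 193 mm) begins 47 mm behind the grasp point.
Start: joints at [83.944, 20.546, 0.682, 0, -70.136, -16.507], TCP at [0.259, 0.623, 0.227] pointing down, gripper open.
Joint ranges: [-176.03, 176.03], [-82.01, 121.73], [-58.28, 71.71], [-173.87, 95.51], [-174.79, -0.11], [-173.66, 173.66]. Speed limits (degrees/s): [136.94, 136.94, 172.46, 180, 180, 180].

### API

Orientations are given as a 3x3 rotation matrix whose columns are the frame's x, y, z axes.
In Python, from rig import robot gives the robot as it stands. Calls block until the motion is done:
- robot.goto(position, orientation): joint-space move of the TCP to a pose.
- robot.servo_line(position, ori=None, speed=0.15): straight line of the TCP; ori=None keeps the orientation; speed is the mean speed in m/s.
- robot.movej(angles): joint-space move.
- robot.move_gripper(opening): opening from 0.0 (shut) to 1.0 (fully open); the grip force is fixed at half the most; returns when the fingers have stopped.
- robot.dwell(seconds).
- robot.ik(position, orientation): joint angles nearest the present ones, or None.
- robot.grab_frame(name): name is "scene" or "side" or "wrist"; returns (picture, depth): 480x640x3 uint8, red, green, blue; 480x640 float32, m along the optical axis (not along the pixel's ray), 0 where there is no reading.
- robot.camera_info(name): a dict with "vfov" (degrees; the focal length in pixels is half the picture's height over the tangent of half this angle, whatever the lens; pixels are square), "cx", "cy" (the principal point, pixels), "view" (4x4, takes a point from world to camera coordinates); the wrist camera has in their place "T_tool_cam" (4x4, takes a point from camera to tool coordinates, whose origin is the TCP and whose axes are the flange's). Camera axes: x right, y down, z forward; pixel columns grow to the right and rows downward; lengths in m; the calibration is good to about 2 mm. The wrist camera is an equidistant fisheye: a pixel r from the principal point sees the ray r / f radians off the axis. A picture is of the moment at which its call begins: read the wrist's pose just before it. camera_info takes no time and is no camera call.
A pose or a line that the arm cannot do raises robot.Unreachable and nothing moves.
- robot.job_done(): hands the job in; it is judged then, once.
Readings, each from a call of its own:
- robot.read_t(): time.
- robot.read_qpos(): joint angles.
- robot.read_qvel(): joint speeds.
- robot.read_effort(): joint torques, N m.
- robot.read_position(): TCP position.
- robot.read_tcp_rot(): TCP orientation.
- robot.read_force(): force on the tool from outside, world axes, zero at the start.
- robot.read_ft_torque(): the same for the moment, N m.
- robot.read_grip_width(): opening from 0.0 (shut) to 1.0 (fully open).
- robot.read_finger_force(): force on a finger pad.
Only numpy, scipy, OpenCV 4.12 (cv2) and the standard library are available. Lean on these libraries where they do the work, as an engineer would, in place of code of your own. Each camera call takes 0.05 s, during which the arm holds its last target. There are 200 camera calls.

## Working session

There is one attempt and no reset: what is moved stays moved. The work goes in short steps, each a Python script; the robot and the scene stay as the last script left them, time stands still between calls to the robot, and variables do not carry over. Pictures are saved under pics/ and viewed, at most 14 in all, crops included, and the job is handed in when it is done.

```bash
ls; mkdir -p pics; python3 - <<'E'
from rig import robot
import cv2,numpy as np,pickle
d={}
for n in("scene","side"):
    p,z=robot.grab_frame(n); i=robot.camera_info(n); d[n]=(p,z,i)
    cv2.imwrite(f"pics/{n}0.png",p[:,:,::-1]); print(n,i)
print(robot.camera_info("wrist"),robot.read_t())
pickle.dump(d,open("f0.pkl","wb"))
E
```

```text
pics
scene {'vfov': 51.41267662412393, 'cx': 320.48778167286383, 'cy': 243.54033834263, 'view': array([[ 0.0485945 ,  0.9987277 , -0.01347425, -0.05100933],
       [ 0.75433151, -0.04553875, -0.65491236, -0.31568202],
       [-0.65469272,  0.02166109, -0.7555847 ,  1.10280629],
       [ 0.        ,  0.        ,  0.        ,  1.        ]])}
side {'vfov': 48.48558588218747, 'cx': 328.3983513758369, 'cy': 238.05994776117336, 'view': array([[-0.99433533, -0.10512068,  0.01571294,  0.50398284],
       [-0.07927363,  0.63498464, -0.76844661,  0.05172142],
       [ 0.07080216, -0.76533924, -0.63972096,  0.96986767],
       [ 0.        ,  0.        ,  0.        ,  1.        ]])}
{'vfov': 65.70646984690485, 'cx': 315.3735446952649, 'cy': 239.73651247810085, 'T_tool_cam': array([[-2.56274932e-04, -9.51113442e-01, -3.08841634e-01,
         8.38086203e-02],
       [ 9.99999743e-01, -4.50321210e-04,  5.57022341e-04,
        -8.25286360e-04],
       [-6.68869375e-04, -3.08841412e-01,  9.51113313e-01,
        -1.58697436e-01],
       [ 0.00000000e+00,  0.00000000e+00,  0.00000000e+00,
         1.00000000e+00]])} 0.1
```

View pics/scene0.png

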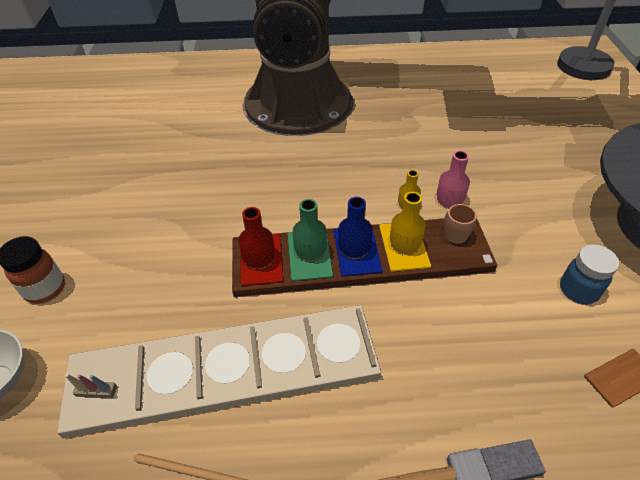

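View pics/side0.png

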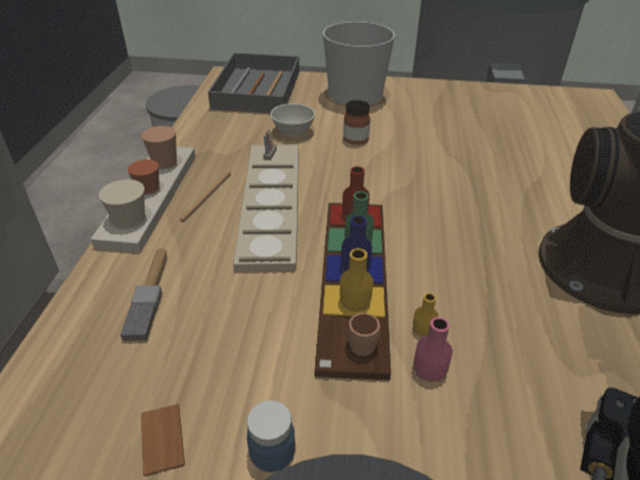

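The scene camera faces the robot, so world +y is to the right in the picture.

- **Ware row:** red is at (258,240), green (310,235), blue (356,230) and yellow (408,228). So from the robot's left the order is yellow, blue, green, red.
- **Discs:** (169,372), (227,362), (284,352) and (338,342).
- **What could be taken for vase_yellow:** the large yellow on the tile (408,230), a small yellow (410,190) and a pink (455,185). I choose the large one on the yellow tile.

Next I triangulate the mouths, discs and tiles.

```bash
cat > geo.py <<'E'
import numpy as np,cv2
def ray(i,uv):
    f=240/np.tan(np.radians(i["vfov"]/2)); V=i["view"]; R=V[:3,:3]
    d=R.T@np.array([(uv[0]-i["cx"])/f,(uv[1]-i["cy"])/f,1]); return -R.T@V[:3,3],d/np.linalg.norm(d)
def tri(a,b):
    (o,d),(p,e)=a,b
    s,t=np.linalg.lstsq(np.c_[d,-e],p-o,rcond=None)[0]
    return (o+s*d+p+t*e)/2,np.linalg.norm(o+s*d-p-t*e)
def plane(r,z): o,d=r; return o+d*(z-o[2])/d[2]
def blob(mask,near,R):
    n,l,s,c=cv2.connectedComponentsWithStats(mask.astype(np.uint8))
    k=[j for j in range(1,n) if np.hypot(*(c[j]-near))<R]
    k=max(k,key=lambda j:s[j,4]); return c[k],s[k]
E
python3 - <<'E'
import pickle; from geo import *
d=pickle.load(open("f0.pkl","rb")); S,D=d["scene"],d["side"]
M=dict(red=((252,212),(357,172)),green=((308,205),(361,197)),blue=((356,203),(358,221)),yellow=((412,197),(358,254)),small=((412,173),(430,299)))
for k,(a,b) in M.items():
    r=[];q=[]
    for (p,z,i),uv in((S,a),(D,b)):
        m=p.max(2)<45
        if k=="blue": m=(p.max(2)<60)
        w=np.zeros_like(m); w[uv[1]-9:uv[1]+9,uv[0]-10:uv[0]+10]=1
        c,s=blob(m&w,uv,8); q.append((c.round(1),s[2:5])); r.append(ray(i,c))
    X,e=tri(*r); print(k,X.round(4),round(e*1e3,1),q)
A=[((169,372),(272,176)),((227,362),(271,197)),((284,352),(268,220)),((338,342),(266,246))]
for a,b in A:
    r=[];q=[]
    for (p,z,i),uv in((S,a),(D,b)):
        m=(p.min(2)>p[uv[1],uv[0]].min()-14)&(np.ptp(p,axis=2)<14)
        c,s=blob(m,uv,12); q.append((c.round(1),s[2:5])); r.append(ray(i,c))
    X,e=tri(*r); print("disc",X.round(4),round(e*1e3,1),np.hypot(*X[:2]).round(3),q)
# tile near-corner pts on plane z=.024 by scene ray
p,z,i=S
for n,uv in dict(smallfoot=(410,205),pinkfoot=(452,203),pottop=(462,212)).items(): print(n,plane(ray(i,uv),0.0 if 'foot' in n else .068).round(3))
w=cv2.resize(p[140:300,220:500],None,fx=2.8,fy=2.8)[:,:,::-1]; cv2.imwrite("pics/crop.png",w)
E
```

```text
red [ 0.4644 -0.0686  0.1253] 2.2 [(array([250.9, 212.8]), array([13,  9, 86], dtype=int32)), (array([356.9, 169.3]), array([ 7,  3, 16], dtype=int32))]
green [0.4527 0.0122 0.1251] 1.8 [(array([307.8, 204.4]), array([13,  9, 86], dtype=int32)), (array([360.6, 195.3]), array([ 8,  4, 24], dtype=int32))]
blue [0.45   0.0845 0.1171] 7.1 [(array([356.3, 202.2]), array([13,  9, 92], dtype=int32)), (array([357.5, 227.1]), array([18,  7, 71], dtype=int32))]
yellow [0.448  0.1635 0.1252] 1.2 [(array([412.6, 197.3]), array([12,  8, 72], dtype=int32)), (array([357.7, 253.7]), array([10,  6, 47], dtype=int32))]
small [0.3356 0.189  0.0733] 1.9 [(array([412.6, 172.6]), array([ 6,  4, 20], dtype=int32)), (array([429.6, 296.6]), array([ 6,  4, 20], dtype=int32))]
disc [ 0.6481 -0.1734  0.0267] 2.7 0.671 [(array([174., 369.]), array([1, 1, 1], dtype=int32)), (array([271.5, 176.3]), array([ 28,  13, 282], dtype=int32))]
disc [ 0.6371 -0.0966  0.028 ] 2.6 0.644 [(array([233., 358.]), array([1, 1, 1], dtype=int32)), (array([269.7, 197. ]), array([ 29,  15, 345], dtype=int32))]
disc [ 0.6225 -0.0243  0.0308] 8.4 0.623 [(array([285., 341.]), array([1, 1, 1], dtype=int32)), (array([267.8, 220.1]), array([ 31,  17, 413], dtype=int32))]
disc [0.6154 0.0379 0.0192] 6.9 0.617 [(array([331., 339.]), array([1, 1, 1], dtype=int32)), (array([265.7, 245.9]), array([ 32,  20, 496], dtype=int32))]
smallfoot [0.34  0.194 0.   ]
pinkfoot [0.339 0.269 0.   ]
pottop [0.428 0.252 0.068]
```

View pics/crop.png

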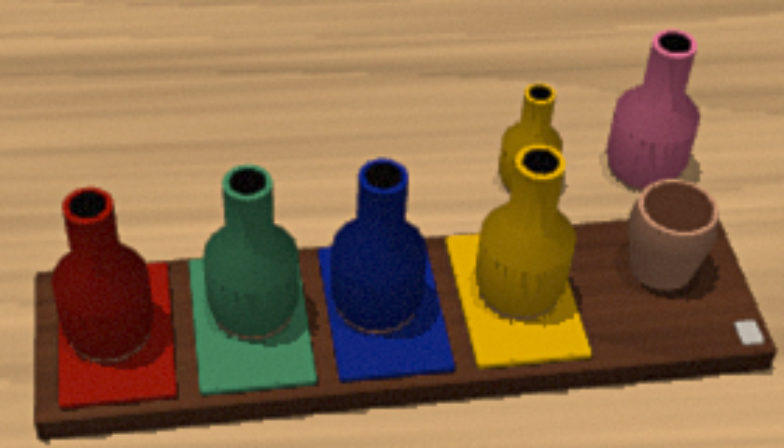

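The crop shows the large yellow vase standing on the yellow tile. The smaller yellow vase (540,92) is behind it and the pink one (675,45) is to the right, so the choice is confirmed. The mouths triangulate to z = 0.125, which matches 24 + 100 mm. I still have to fix the disc segmentation and the blue mouth.

```bash
python3 - <<'E'
import pickle; from geo import *
d=pickle.load(open("f0.pkl","rb")); S,D=d["scene"],d["side"]
A=[((169,372),(272,176)),((227,362),(271,197)),((284,352),(268,220)),((338,342),(266,246))]
P=[]
for a,b in A:
    r=[];q=[]
    for (p,z,i),uv in((S,a),(D,b)):
        g=cv2.GaussianBlur(p,(5,5),0).astype(int); u,v=uv
        m=(np.abs(g-np.median(g[v-4:v+5,u-6:u+7].reshape(-1,3),0)).max(2)<11)
        c,s=blob(m,uv,8); q.append((c.round(1),s[2:5])); r.append(ray(i,c))
    X,e=tri(*r); P.append(X); print("disc",X.round(4),round(e*1e3,1),q)
P=np.array(P); print(np.linalg.norm(np.diff(P[:,:2],axis=0),axis=1))
g=P[-1]-P[0]; print("shelf yaw",np.arctan2(-g[0],g[1]))
p,z,i=S; print("blue",plane(ray(i,(356.3,202.2)),.125))
for n in("red","green","yellow"):pass
p,z,i=D; m=np.zeros(p.shape[:2],bool); m[213:235,346:370]=1
m&=(p.max(2)<p[213:235,346:370].max(2).min()+18); ys,xs=np.nonzero(m); print(xs.mean(),ys.mean(),len(xs))
# tiles from the scene on plane .024 : visible blobs, front edge corners
p,z,i=S; h=cv2.cvtColor(p,cv2.COLOR_RGB2HSV)
from rig import robot
for P0 in((.45,.16),(.464,-.07),(.648,-.173),(.615,.04)):
  for s in(1,-1):
    R=np.array([[0,s,0],[s,0,0],[0,0,-1.]]); print(P0,s,np.round(robot.ik([*P0,.11],R) ,0))
E
```

```text
disc [ 0.6499 -0.1809  0.022 ] 3.1 [(array([169. , 372.4]), array([  45,   40, 1351], dtype=int32)), (array([271.5, 176.1]), array([ 26,  13, 274], dtype=int32))]
disc [ 0.6393 -0.1057  0.022 ] 3.1 [(array([226.8, 362.2]), array([  43,   39, 1300], dtype=int32)), (array([269.8, 196.7]), array([ 28,  14, 328], dtype=int32))]
disc [ 0.6285 -0.0305  0.0215] 2.7 [(array([283.2, 352.1]), array([  43,   38, 1259], dtype=int32)), (array([267.9, 219.9]), array([ 30,  17, 403], dtype=int32))]
disc [0.6182 0.0449 0.0217] 2.2 [(array([338.2, 342.3]), array([  42,   37, 1210], dtype=int32)), (array([265.4, 245.7]), array([ 31,  20, 487], dtype=int32))]
[0.07592679 0.07600883 0.07608028]
shelf yaw 0.13978758339556102
blue [0.45356782 0.081988   0.125     ]
358.1372549019608 220.13725490196077 51
(0.45, 0.16) 1 [ 43.   8. -33.   0. -49. 137.]
(0.45, 0.16) -1 [ 43.   8. -33.   0. -49. -43.]
(0.464, -0.07) 1 [ 16.   8. -34.   0. -49. 164.]
(0.464, -0.07) -1 [ 16.   8. -34.   0. -49. -16.]AttributeError: 'NoneType' object has no attribute 'rint'

The above exception was the direct cause of the following exception:

Traceback (most recent call last):
TypeError: loop of ufunc does not support argument 0 of type NoneType which has no callable rint method
```

Disc spacing comes out at 76 mm and their height at 0.022, as described. Now a wrist look above each row to correct the positions.

```bash
cat > helpers.py <<'E'
from geo import *
def Rot(psi=0.1):
    c,s=np.cos(psi),np.sin(psi); x=np.array([c,s,0]); y=np.array([-s,c,0])
    return np.c_[-y,-x,[0,0,-1.]]
def wlook(robot,name=None):
    R,p=robot.read_tcp_rot(),robot.read_position(); im,z=robot.grab_frame("wrist"); i=robot.camera_info("wrist")
    T=np.eye(4); T[:3,:3]=R; T[:3,3]=p; T=T@i["T_tool_cam"]
    if name: cv2.imwrite(f"pics/{name}.png",im[:,:,::-1])
    return im,T,i
def wray(T,i,uv):
    f=240/np.tan(np.radians(i["vfov"]/2)); d=np.array([uv[0]-i["cx"],uv[1]-i["cy"]]); r=np.hypot(*d); th=r/f
    v=np.r_[d/r*np.sin(th),np.cos(th)]; return T[:3,3],T[:3,:3]@v
def wproj(T,i,X):
    f=240/np.tan(np.radians(i["vfov"]/2)); c=T[:3,:3].T@(np.asarray(X)-T[:3,3]); r=np.hypot(c[0],c[1])
    return np.array([i["cx"],i["cy"]])+c[:2]/r*f*np.arctan2(r,c[2])
E
python3 - <<'E'
from rig import robot; from helpers import *; import pickle
robot.goto([.46,.05,.26],Rot()); a=wlook(robot,"w1")
robot.goto([.63,-.068,.26],Rot()); b=wlook(robot,"w2")
pickle.dump((a,b),open("w.pkl","wb")); print(robot.read_t())
V=dict(red=(.4644,-.0686),green=(.4527,.0122),blue=(.4536,.082),yellow=(.448,.1635))
for k,x in V.items():
    uv=wproj(*a[1:],(*x,.125)); print(k,uv.round(0),wproj(*b[1:],(*x,.125)).round(0))
for x in((.65,-.181),(.639,-.106),(.6285,-.0305),(.618,.045)): print(wproj(*b[1:],(*x,.021)).round(0))
cv2.imwrite("pics/w12.png",cv2.resize(np.hstack([a[0],b[0]]),(800,300))[:,:,::-1])
E
```

```text
3.2167
red [325.  78.] [497. 244.]
green [330. 181.] [486. 322.]
blue [319. 262.] [466. 378.]
yellow [316. 343.] [449. 430.]
[307.  94.]
[310. 165.]
[313. 233.]
[316. 295.]
```

View pics/w12.png

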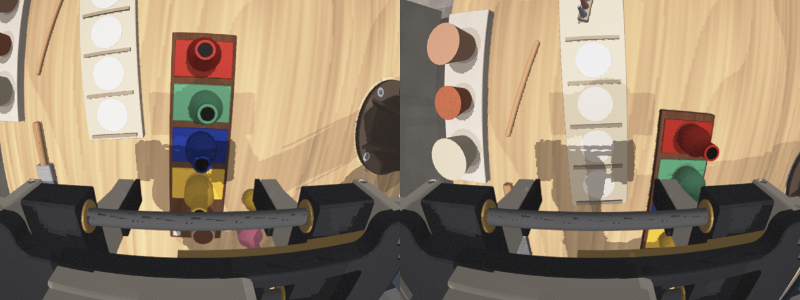

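The left half shows the mouths at about red (328,80), green (331,181) and blue (322,262) in full pixels, with yellow hidden by the gripper. The right half shows the discs at (309,94), (311,165) and so on. All are close to the predictions. I compute the offsets next.

```bash
python3 - <<'E'
from helpers import *; import pickle
a,b=pickle.load(open("w.pkl","rb"))
V=dict(red=(.4644,-.0686),green=(.4527,.0122),blue=(.4536,.082))
for k,x in V.items():
    uv=wproj(*a[1:],(*x,.125)).astype(int); m=a[0].max(2)<45; w=np.zeros_like(m); w[uv[1]-20:uv[1]+20,uv[0]-20:uv[0]+20]=1
    c,s=blob(m&w,uv,10); X=plane(wray(*a[1:],c),.125); print(k,c.round(1),s[2:],X.round(4),((X[:2]-x)*1e3).round(1))
for x in((.65,-.181),(.639,-.106)):
    u,v=wproj(*b[1:],(*x,.021)).astype(int); g=cv2.GaussianBlur(b[0],(5,5),0).astype(int)
    m=(np.abs(g-np.median(g[v-4:v+5,u-6:u+7].reshape(-1,3),0)).max(2)<8)
    c,s=blob(m,(u,v),12); X=plane(wray(*b[1:],c),.021); print(c.round(1),s[2:],X.round(4),((X[:2]-x)*1e3).round(1))
E
```

```text
red [323.2  86.8] [2 3 4] [ 0.4654 -0.0616  0.125 ] [1. 7.]
green [331.7 182. ] [ 22  21 367] [0.4509 0.013  0.125 ] [-1.8  0.8]
blue [322.4 263. ] [ 22  20 334] [0.451  0.0825 0.125 ] [-2.6  0.5]
[308.8  95.3] [  56   54 2361] [ 0.6478 -0.1802  0.021 ] [-2.2  0.8]
[311.9 165.6] [  54   54 2263] [ 0.6372 -0.1055  0.021 ] [-1.8  0.5]
```

The wrist view shows a consistent offset of (-2, +0.7) mm, which I apply. First transfer is yellow into the right-end bay.

```bash
cat > move.py <<'E'
from helpers import *
OFF=np.array([-.002,.0007])
V={k:np.array(v)+OFF for k,v in dict(red=(.4644,-.0686),green=(.4527,.0122),blue=(.4536,.082),yellow=(.448,.1635)).items()}
B={k:np.array(v)+OFF for k,v in dict(yellow=(.6499,-.1809),blue=(.6393,-.1057),green=(.6285,-.0305),red=(.6182,.0449)).items()}
ZG,ZC=.088,.215
def transfer(robot,k):
    t=robot.read_t(); v,b=V[k],B[k]
    robot.servo_line([*(robot.read_position()[:2]),ZC],Rot(),.15) if robot.read_position()[2]<ZC-.005 else None
    robot.move_gripper(.68); robot.goto([*v,ZC],Rot()); robot.servo_line([*v,ZG],speed=.1)
    robot.move_gripper(0.); w=robot.read_grip_width()*88
    print(k,"width",round(w,1),"pad",np.round(robot.read_finger_force(),1),"F",np.round(robot.read_force(),1))
    assert 23<w<30
    robot.servo_line([*v,ZG+.01],speed=.04); robot.servo_line([*v,ZC],speed=.12)
    robot.servo_line([*b,ZC],speed=.2); robot.servo_line([*b,ZG+.006],speed=.1); robot.dwell(.3)
    f0=robot.read_force()[2]; z=ZG+.006
    while z>ZG-.010:
        z-=.001; robot.servo_line([*b,z],speed=.02); f=robot.read_force()[2]-f0
        if abs(f)>1.2: break
    print("contact z",round(z,4),"dF",round(f,2),"width",round(robot.read_grip_width()*88,1))
    robot.dwell(.2); robot.move_gripper(.55); robot.dwell(.2); robot.servo_line([*b,ZC],speed=.12)
    print("t",round(robot.read_t()-t,1),round(robot.read_t(),1))
E
python3 - <<'E'
from rig import robot; from move import *
transfer(robot,"yellow")
p,_=robot.grab_frame("scene"); q,_=robot.grab_frame("side")
cv2.imwrite("pics/a1.png",cv2.resize(np.hstack([p,q]),(800,300))[:,:,::-1])
E
```

```text
yellow width 25.5 pad 30.0 F [-1.4  0.1  2.2]
contact z 0.083 dF 7.57 width 25.3
t 14.3 17.5
```

View pics/a1.png

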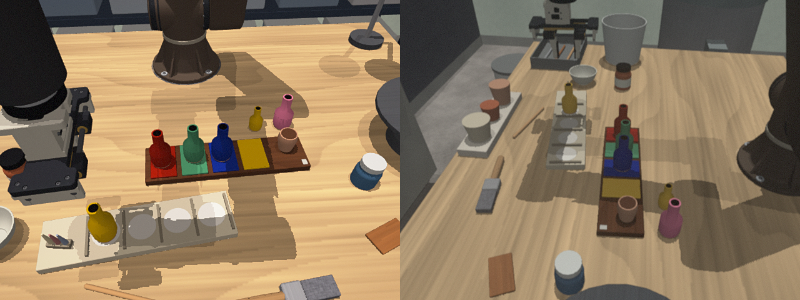

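Yellow stands upright in the right-end bay, at (101,225) in the left half of the picture. Timing is fine, so I carry on with the other three.

```bash
sed -i 's/z-=.001/z-=.0005/' move.py; python3 - <<'E'
from rig import robot; from move import *
for k in("blue","green","red"): transfer(robot,k)
b=robot.read_position(); robot.goto([.46,.05,.28],Rot()); im,T,i=wlook(robot)
robot.goto([.40,.35,.28],Rot())
p,_=robot.grab_frame("scene"); q,_=robot.grab_frame("side")
cv2.imwrite("pics/a2.png",cv2.resize(np.hstack([p,q]),(800,300))[:,:,::-1])
cv2.imwrite("pics/a3.png",cv2.resize(p[250:450,40:400],None,fx=2,fy=2)[:,:,::-1]); print(robot.read_t())
I=robot.camera_info("scene"); 
for k,c in B.items():
    V=I["view"]; f=240/np.tan(np.radians(I["vfov"]/2)); C=V[:3,:3]@np.r_[c-OFF,.121]+V[:3,3]; uv=np.array([I["cx"],I["cy"]])+f*C[:2]/C[2]
    u,v=uv.astype(int); m=p.max(2)<45; w=np.zeros_like(m); w[v-13:v+13,u-13:u+13]=1; cc,s=blob(m&w,uv,12)
    print(k,s[2:],((plane(ray(I,cc),.121)[:2]+OFF-c)*1e3).round(1))
E
```

```text
blue width 25.4 pad 30.0 F [-1.1 -0.1 -0.1]
contact z 0.093 dF 1.34 width 24.9
t 11.1 28.7
green width 25.5 pad 30.0 F [0.6 0.1 1.3]
contact z 0.084 dF 2.18 width 25.8
t 14.9 43.7
red width 25.5 pad 30.0 F [0.4 0.5 1.6]
contact z 0.0935 dF -1.83 width 25.4
t 10.0 53.7
55.7167
yellow [ 15  13 150] [0.7 1.4]
blue [ 15  14 155] [0.5 0.8]
green [ 15  13 150] [0.4 0.6]
red [ 15  12 139] [0.1 0.4]
```

View pics/a3.png

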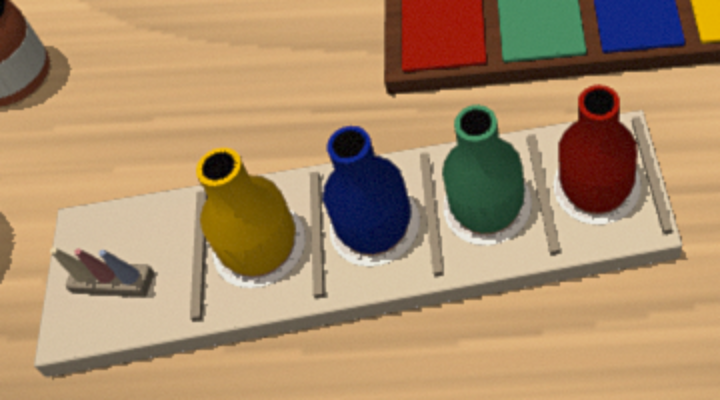

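View pics/a2.png

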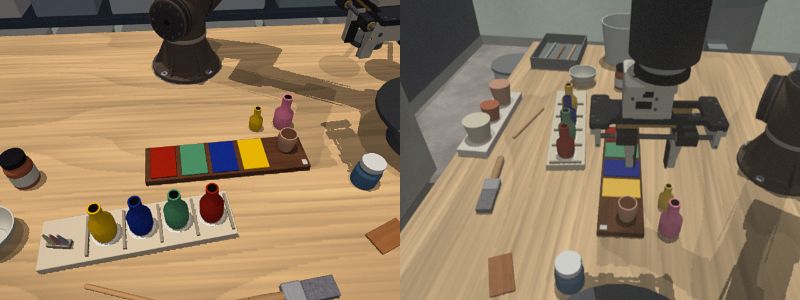

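All four vases stand upright on their discs in reverse order, within 2 mm: in the crop, yellow (248,215), blue (368,195), green (484,172) and red (598,155).

Blue and red did not go down properly, though. The force threshold tripped on noise at z ≈ 0.093, so both were released about 9 mm too high. There is time to mend this: I'll regrip each one, lift it slightly and lower it to the seated height before opening.

```bash
python3 - <<'E'
from rig import robot; from move import *
Z=.0845
for k in("red","blue"):
    b=B[k]; robot.move_gripper(.68); robot.goto([*b,ZC],Rot()); robot.servo_line([*b,Z],speed=.08)
    robot.move_gripper(0.); print(k,robot.read_grip_width()*88)
    robot.servo_line([*b,Z+.015],speed=.03); robot.dwell(.4); f0=np.mean([robot.read_force()[2] for _ in range(3)])
    robot.servo_line([*b,Z],speed=.015); robot.dwell(.4); z=Z; f=robot.read_force()[2]-f0
    while f<2 and z>Z-.0015:
        z-=.0005; robot.servo_line([*b,z],speed=.01); robot.dwell(.3); f=robot.read_force()[2]-f0
    print("z",z,"dF",f); robot.move_gripper(.55); robot.dwell(.2); robot.servo_line([*b,ZC],speed=.1)
robot.goto([.42,.32,.28],Rot()); p,_=robot.grab_frame("scene"); print(robot.read_t())
cv2.imwrite("pics/a4.png",cv2.resize(p[250:450,40:400],None,fx=2,fy=2)[:,:,::-1])
E
```

```text
red 25.52175534375842
z 0.084 dF 8.563426624777678
blue 25.296206670134797
z 0.084 dF 7.150987633542954
76.3167
```

View pics/a4.png

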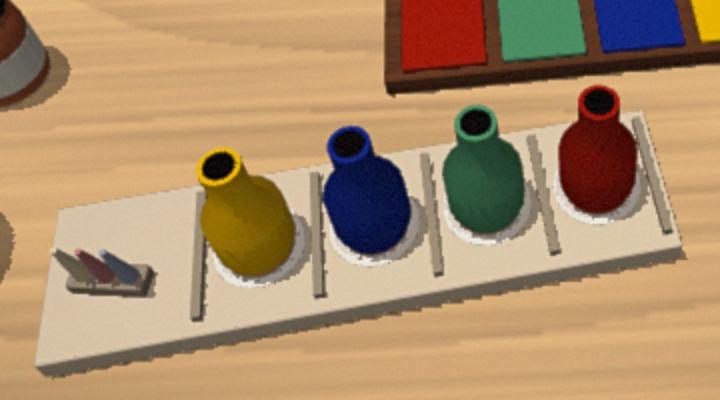

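All four are upright on their discs in reverse order, and the arm is clear.

```bash
python3 -c "
from rig import robot
print(robot.job_done())"
```

```text
the job is handed in; nothing more can be done
None
```

The job is handed in at about 76 s: all four vases stand upright on their discs in reverse order, but blue and red were first released about 9 mm too high, so I regripped them and set them down gently.

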